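Clear the door plate and carry a spread snap ring to the coin roller's axle groove

TASK

Use the scraper block to wipe the three loose metal chips off the rusty door plate onto the bench (keep your fingers off them), and set the block back down on the bench. Then lift the snap ring pliers out of their rest by the handles, squeeze them so the ring spreads, and without forcing it slide the ring down over the axle stub that sticks out of the nylon roller until it is level with the groove. The job finishes while you are still holding the pliers there, upright, squeezed, the ring spread round the groove and resting on nothing; do not disturb the other things on the bench.

Things in the scene. Friction and masses are not known exactly. Their poses are not given: they have to be found in the camera images.
- door_plate: Rusty flat plate, fixed, 12 mm thick, |y| < 55 mm, from x = -105 to +100 mm. Origin on the bench below; x along its length, z up. An upright axle stub in a white nylon roller (52 mm diameter, up to 46 mm above the bench) stands at x = -70, y = 0 mm; the chips lie on the bare part, x = 20 to 72, |y| < 41 mm. The bench is clear for 50 mm beyond the +x end.
- chip0: Loose zinc chip on the plate, 14 x 10 x 6 mm, 12 g, flat; origin at the centre of its underside. It counts as off the plate once it lies on the bench.
- chip1: A second, equal chip.
- chip2: A third, equal chip.
- scraper: Loose pale wooden scraper block with a rubber foot, standing on the bench: 100 mm long (its x), 24 mm thick (its y; the lowest 6 mm are 18 mm thick), 50 mm tall (z), about 0.15 kg. Origin at the centre of its underside. Grip it across the 24 mm thickness from above, fingertips about 20 mm above its underside.
- pliers_rest: Grey steel rest fixed on the bench, two uprights 57 mm tall with 5 mm lips, that carries the pliers upright by the crossbar; the pliers lift straight up out of it. Origin on the bench below the pliers' axis, x and y as the pliers'.
- pliers: Snap ring pliers, ~0.24 kg, upright in the rest, jaws down. Origin on their axis at the ring's mid-height (12 mm above the bench in the rest); ring on the -x side, handles at +y and -y, z up. Crossbar 64 (y) x 16 x 10 mm, underside at z = 45 mm. Flat black handles, 14 mm wide, z = 72 to 116 mm; at rest 59 mm over the tops, squeezed parallel, 36 mm. Spring 5 to 12 N; a 40 N grip reaches the stop.
- pliers_grip (a point): Point on the pliers' axis 96 mm above the body's origin, midway between the handles: where to grip them from above, fingers closing along the pliers' y.
- ring_centre (a point): Centre of the snap ring, 19 mm from the pliers' origin along their -x, same height. The ring is 4 mm round spring wire, captive on the jaw tips, gap towards the pliers. At rest it is about 25 mm wide inside and will not pass the stub; spread to the stop it is round, 34 mm inside, and the stub passes centred on this point.
- groove (a point): Centre of the groove, on the axle stub's axis, 56 mm above the bench: a neck of 25 mm diameter, 6 mm tall. The upright stub is 30 mm in diameter.
- stub_top (a point): Centre of the stub's top end, 74 mm above the bench, 18 mm above the groove's centre; 2.5 mm chamfer.
- handle_left (a joint): Angle of the pliers' +y arm, rad: 0 released, 0.18 squeezed to the stop (ring fully spread). Near 0.18 the stub passes.
- handle_right (a joint): Angle of the pliers' -y arm, the same values; the arms move together.
- weight0: Zinc coin weight, 34 mm diameter, 26 mm tall with a small knob; leave it alone.
- weight1: A second coin weight; leave it alone.
- weight2: A third coin weight; leave it alone.
- spare_roller: Loose white nylon roller, 52 mm diameter, 34 mm tall, on the bench; leave it alone.
- acceptor_cover: Olive green coin acceptor cover, 70 x 110 x 22 mm; leave it alone.
- screwdriver: Screwdriver lying on the bench; leave it alone.
Not all that is in view belongs to the job. What is shaped like the pliers but purple, red or turquoise is not meant.

How it is judged:
By the outcome, as a careful person would: the job done as asked, in the order asked, and still so for the second after the job is handed in, while the arm keeps its last pose, push and grip.
It also fails if it takes over 64 s, if anything falls off the work surface, if the arm or the gripper's body presses on something with over 40 N, if the wrist force passes 120 N, or if a joint passes its speed limit or range.

ROBOT

A 6-joint arm with a two-finger parallel gripper is mounted at the origin on the work surface. World frame = base frame: x ahead of the robot, y to its left, z up, the work surface at z = 0. Lengths are in m, angles in rad, forces in N, time in s.
With the tool pointing down it reaches from about 0.35 to 0.975 m from the base axis. Payload 4.9 kg.
Tool frame: the origin (TCP) lies on the mounting face of the last link; the fingertips stand 173 mm ahead of it and the grasp point (between the pads) lies 155 mm ahead of it (tcp_to_grasp is the distance from the TCP to the grasp point, in m); z points along the fingers, y is the line along which they close (so a half turn about z gives the same grasp; the last joint's range is limited). The gripper opens to 85 mm and grips with 20 to 120 N. Pads are 22 mm wide; open, the fingers measure 114 mm over their backs; the gripper's body (76 mm by 85 mm) begins 54 mm behind the grasp point. The pads swing forward as they close: fully open they stand 13 mm farther back than shut.
Start: joints at [-1.24, 0.053, 1.613, -0, 1.476, -0.119], TCP at [0.272, -0.563, 0.405] pointing down, gripper open.
Joint ranges: [-3.01, 3.01], [-1.01, 2.22], [0.06, 2.58], [-1.02, 4.17], [0.09, 2.62], [-3.14, 3.14]. Speed limits (rad/s): [2.57, 2.57, 3.14, 3.14, 3.14, 3.14].

INTERFACE

Orientations are given as a rotation vector (axis times angle).
In Python, from station import get_obs, get_image, calibration, finish_job, tcp_to_grasp gives the robot as it stands. The module is installed in compiled form; this text tells all that it offers.
- The arm moves only by the tool arm_command, never from a script. Its argument "plan" is a list that holds one entry, the list of rows, each a list of 6 numbers: the shift along the tool's x, y, z in cm, then the turn, a rotation vector about the tool's x, y, z in rad. A call has 1 to 12 rows; each row is the pose to reach, as a shift and turn from the pose commanded when the call began, along the tool's axes at that moment; what a row does not reach only later rows make up. A row lasts 1/12 s, in which the tool goes at most 41.7 mm and 7.16 degrees, less where a joint would pass 70% of its speed; a pose out of reach is approached as far as the arm can. A call with a gripper value outside its range is refused whole. "gripper" is the closure, from -1 (fully open) to 1 (shut), set as the call begins (left out, the last holds). The fingers move at their own pace and stop on an object; "force" is the grip in N (left out, the last holds). Time passes only in rows, so rows that repeat a pose let the fingers close. It gives the time, the measured TCP pose, the force, the opening and the grip force at its end, in the units of the state.
- get_obs(): the state, without advancing time (a new reading comes with each control period).
- get_image(name): name is "side" or "top"; returns (picture, depth): 384x512x3 uint8, blue, green, red; 384x512 float32, m along the optical axis (not along the pixel's ray), 0 where there is no reading.
- calibration(name): a dict with "fx", "fy", "cx", "cy" (pixels), "dist" ([k1, k2, p1, p2, k3] as OpenCV has them; the pictures are not rectified), "pose" (4x4, takes a point from camera to world coordinates). Camera axes: x right, y up, looking along -z (the intrinsics and any distortion apply to the point x, -y, -z); pixel columns grow to the right and rows downward; lengths in m; the calibration is good to about 2 mm. A picture is of the moment at which its call begins. calibration takes no time and is no camera call.
- finish_job(): hands the job in; it is judged then, once.
The state is a dict: "t": time; "q": joint angles; "dq": joint speeds; "effort": joint torques, N m; "tool_pos": TCP position; "tool_rot": TCP orientation; "contact_force": force on the tool from outside, world axes, zero at the start; "wrist_torque": the same for the moment, N m; "opening": finger opening in m; "grip_force": force on a finger pad.
Only numpy, scipy, OpenCV 4.12 (cv2) and the standard library are available. Lean on these libraries where they do the work, as an engineer would, in place of code of your own. Each camera call takes 0.05 s, during which the arm holds its last target. There are 200 camera calls.

## Working session

There is one attempt and no reset: what is moved stays moved. The work goes in short steps, Python scripts to look and compute and a tool call to move; the robot and the scene stay as the last step left them, time stands still between calls to the robot, and variables do not carry over. Pictures are saved under pics/ and viewed, at most 10 in all, crops included, and the job is handed in when it is done.

Besides the shell and the picture viewer there is one more tool, called after "Request:" as name(argument=value, ...), one argument or row to a line, values as JSON. arm_command: Moves the arm, as the interface text tells. Its arguments: {"type":"object","properties":{"plan":{"type":"array"},"gripper":{"type":"number"},"force":{"type":"number"}},"required":["plan"]}

```bash
mkdir -p pics; cat > h.py <<'E'
import numpy as np, cv2
from station import *
from scipy.spatial.transform import Rotation as R
def load(n):
    im,d=get_image(n); np.savez('%s.npz'%n,im=im,d=d); return im,d
def pts(n,d,uv):
    c=calibration(n);K=np.array([[c['fx'],0,c['cx']],[0,c['fy'],c['cy']],[0,0,1]])
    uv=np.float64(uv).reshape(-1,1,2); p=cv2.undistortPoints(uv,K,np.array(c['dist'])).reshape(-1,2)
    ray=np.c_[p[:,0],-p[:,1],-np.ones(len(p))]; P=np.array(c['pose'])
    return ray@P[:3,:3].T, P[:3,3]
def plane(n,uv,z):
    r,o=pts(n,None,uv); return o+r*((z-o[2])/r[:,2])[:,None]
def cloud(n,d):
    h,w=d.shape; v,u=np.mgrid[:h,:w]; r,o=pts(n,d,np.c_[u.ravel(),v.ravel()])
    return (o+r*d.ravel()[:,None]).reshape(h,w,3)
def proj(n,X):
    c=calibration(n);K=np.array([[c['fx'],0,c['cx']],[0,c['fy'],c['cy']],[0,0,1]]);P=np.array(c['pose'])
    q=(np.float64(X).reshape(-1,3)-P[:3,3])@P[:3,:3]; q=q*[1,-1,-1]
    return cv2.projectPoints(q,np.zeros(3),np.zeros(3),K,np.array(c['dist']))[0].reshape(-1,2)
E
python3 - <<'E'
from h import *
for n in('side','top'):
    im,d=load(n); cv2.imwrite('pics/%s0.png'%n,cv2.resize(im,None,fx=1.56,fy=1.56,interpolation=cv2.INTER_CUBIC)); c=calibration(n); print(n,np.round(c['pose'],3).tolist(),c['fx'],c['dist'],(d>0).mean())
o=get_obs();print(o['tool_pos'],o['tool_rot'],R.from_rotvec(o['tool_rot']).as_matrix().round(3),tcp_to_grasp,o['opening'])
E
```

```text
side [[0.997, 0.056, -0.055, 0.507], [-0.079, 0.724, -0.685, -0.638], [0.001, 0.687, 0.726, 0.85], [0.0, 0.0, 0.0, 1.0]] 463.07195333560105 [-0.03963391  0.          0.          0.          0.        ] 0.995941162109375
top [[0.004, 0.984, -0.177, 0.358], [-1.0, 0.002, -0.014, 0.054], [-0.013, 0.178, 0.984, 1.273], [0.0, 0.0, 0.0, 1.0]] 415.8463207889337 [-0.1355405  0.         0.         0.         0.       ] 0.9959564208984375
[ 0.27165914 -0.56259249  0.40357719] [-3.06066236e+00 -7.00207707e-01  3.37462361e-04] [[ 0.901  0.435 -0.001]
 [ 0.435 -0.901  0.002]
 [ 0.    -0.002 -1.   ]] 0.1547 0.08528831852587676
```

View pics/top0.png

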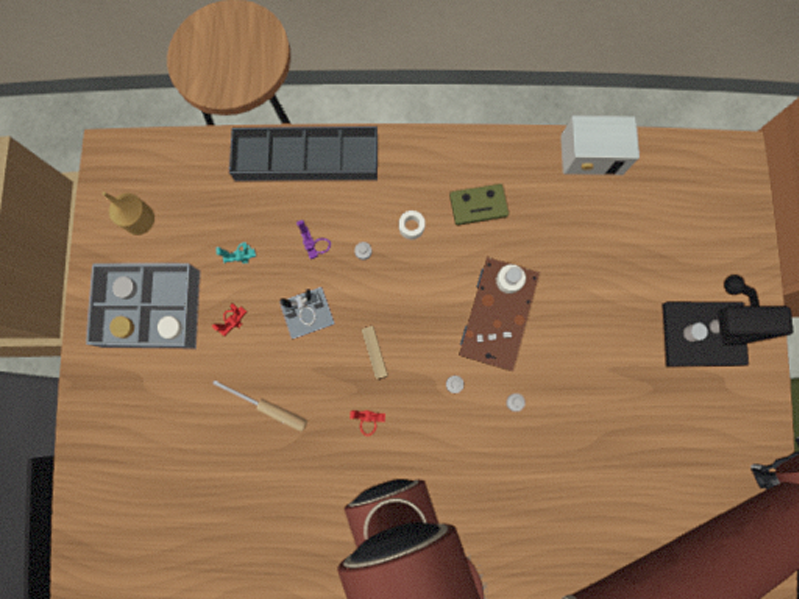

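View pics/side0.png

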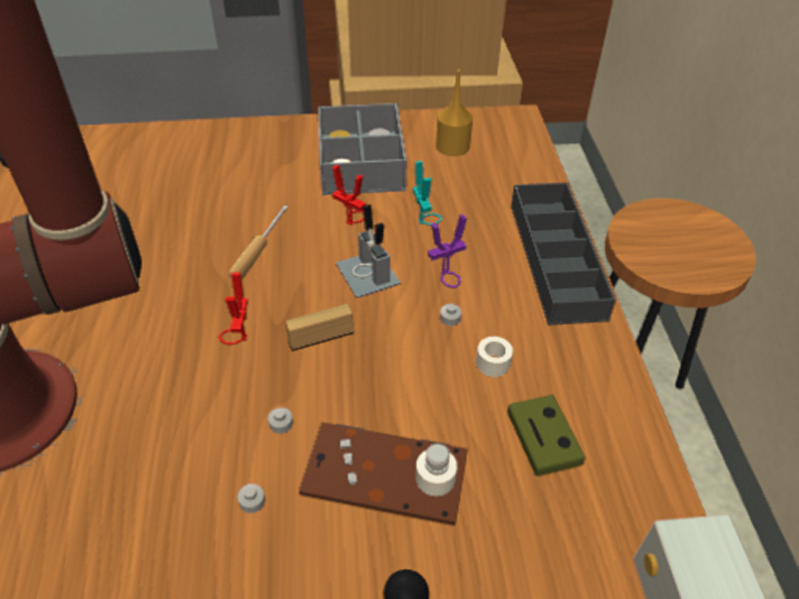

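The top view shows the plate at (500,312), its roller and stub at (511,278), and three chips at (480–507,337). The scraper is at (374,352). Pliers-shaped things are black in the grey rest (303,308), purple (313,240), turquoise (237,254) and red (231,318) and (368,418). Only the black-handled one in the grey rest fits; I'll confirm it in a crop while measuring.

```bash
python3 - <<'E'
from h import *
D={n:np.load(n+'.npz') for n in('top','side')}
C={n:cloud(n,D[n]['d']) for n in D}
def box(n,mask,zlo,zhi,label,roi):
    x0,y0,x1,y1=[int(a/1.56) for a in roi]; m=np.zeros(mask.shape,bool); m[y0:y1,x0:x1]=1
    z=C[n][...,2]; m&=mask&(z>zlo)&(z<zhi); p=C[n][m]
    r=cv2.minAreaRect(p[:,:2].astype(np.float32)*1000); print(n,label,m.sum(),'c',np.round(r[0],1),'sz',np.round(r[1],1),'ang',round(r[2],2),'med',np.round(np.median(p,0)*1000,1)); return p
T=np.ones((384,512),bool)
rt=dict(plate=(440,240,560,385),scr=(350,315,400,390),pl=(270,275,345,350))
rs=dict(plate=(290,410,480,530),scr=(280,300,360,352),pl=(325,200,405,300))
for n,r in(('top',rt),('side',rs)):
    im=D[n]['im'].astype(int); b,g,rr=im[...,0],im[...,1],im[...,2]
    br=(rr>b+12)&(rr<130)
    box(n,br,.006,.018,'plate',r['plate'])
    box(n,T,.068,.080,'stub',r['plate']); box(n,T,.038,.05,'roller',r['plate'])
    wh=(im.min(-1)>130); 
    x0,y0,x1,y1=[int(a/1.56) for a in r['plate']]
    m=np.zeros(wh.shape,np.uint8); m[y0:y1,x0:x1]=wh[y0:y1,x0:x1]
    k,l,s,c=cv2.connectedComponentsWithStats(m)
    for i in range(1,k):
        if s[i,4]>4: print(n,'white',s[i,4],c[i]*1.56,np.round(plane(n,c[i],.017)*1000,1),np.round(plane(n,c[i],.074)*1000,1))
    box(n,T,.045,.056,'scr',r['scr'])
    for lo,hi in((.1,.14),(.085,.1),(.05,.08),(.002,.008)): 
        try: box(n,T,lo,hi,'pl%g'%lo,r['pl'])
        except Exception as e: print(n,lo,'none')
    box(n,T,-.01,.006,'bench',(200,320,270,370) if n=='top' else (100,350,200,500))
for n in D:
  for l,(x,y) in dict(top=dict(w0=(362,250),w1=(455,384),w2=(515,402),red=(368,418)),side=dict(w0=(451,313),w1=(280,418),w2=(251,495),red=(235,300)))[n].items(): print(n,l,np.round(plane(n,[x/1.56,y/1.56],.026)*1000))
a=D['top']['im'][170:230,165:225]; b=D['side']['im'][125:195,205:275]
cv2.imwrite('pics/crop.png',np.hstack([cv2.resize(a,(400,400),interpolation=2),cv2.resize(b,(400,400),interpolation=2)]))
E
```

```text
top plate 1831 c [ 543.1 -139.6] sz [113.4 205.2] ang 73.35 med [ 531.4 -135.5   12.6]
top stub 83 c [ 608.1 -162.2] sz [27.9 27.6] ang 89.58 med [ 606.8 -161.2   74.2]
top roller 129 c [ 607.3 -162. ] sz [49.1 51.8] ang 44.27 med [ 599.9 -155.7   46.3]
top white 257 [510.21712062 277.85603113] [[ 611.6 -164.6   17. ]] [[ 600.1 -154.7   74. ]]
top white 15 [507.   333.84] [[ 500.3 -155.2   17. ]] [[ 493.8 -145.7   74. ]]
top white 13 [479.16 337.92] [[ 492.3 -100.6   17. ]] [[486.2 -93.6  74. ]]
top white 15 [491.712 336.336] [[ 495.4 -125.2   17. ]] [[ 489.2 -117.    74. ]]
top white 44 [454.13727273 379.64727273] [[411.6 -51.   17. ]] [[409.2 -46.2  74. ]]
top scr 267 c [463.1 103. ] sz [100.   23.8] ang 16.43 med [463.5 102.   50.6]
top pl0.1 46 c [555.4 243.8] sz [13.3 57.8] ang 20.24 med [551.9 261.8 123.6]
top pl0.085 17 c [555.  243.6] sz [11.9 42.7] ang 20.26 med [551.8 257.9  93.9]
top pl0.05 146 c [553.4 243.2] sz [25. 74.] ang 24.02 med [554.5 241.9  67.5]
top pl0.002 846 c [546.9 240. ] sz [148.2 148.6] ang 0.58 med [534.8 235.8   3.9]
top bench 1289 c [480.9 384. ] sz [ 
[... 730 characters left out ...]
cr 363 c [463.  100.7] sz [99.4 28.2] ang 17.9 med [461.2  98.1  49.7]
side pl0.1 105 c [555.  239.6] sz [14.  60.8] ang 20.91 med [552.2 257.5 115.8]
side pl0.085 57 c [555.4 239. ] sz [15.  48.3] ang 19.75 med [554.  254.5  93.8]
side pl0.05 277 c [544.  294.2] sz [ 38.2 185.9] ang 15.77 med [550.6 241.   61.6]
side pl0.002 703 c [541.  307.6] sz [256.5 142.2] ang 85.45 med [531.5 240.4   4.1]
side bench 6120 c [212.5 -28.1] sz [151.2 280.7] ang 5.46 med [219.9 -39.5  -0. ]
top w0 [[666. 129.  26.]]
top w1 [[403. -52.  26.]]
top w2 [[ 368. -166.   26.]]
top red [[338. 114.  26.]]
side w0 [[668. 114.  26.]]
side w1 [[407. -62.  26.]]
side w2 [[ 373. -177.   26.]]
side red [[331. 168.  26.]]
```

View pics/crop.png

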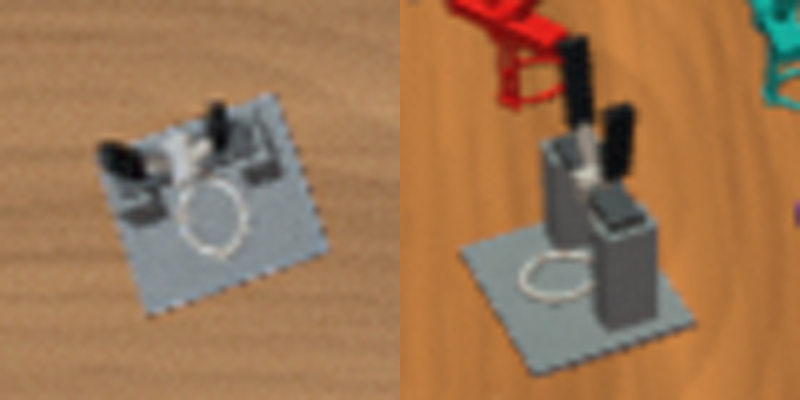

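The crop confirms that the black-handled pliers, standing in the grey rest with the ring toward the robot, are the ones meant.

```bash
cat >> h.py <<'E'
def go(x,y,z,yaw):
    """TCP target in mm, yaw of tool x in deg -> shift cm, turn in current tool axes"""
    o=get_obs(); M=R.from_rotvec(o['tool_rot']).as_matrix(); p=np.array(o['tool_pos'])
    a=np.radians(yaw); T=np.array([[np.cos(a),np.sin(a),0],[np.sin(a),-np.cos(a),0],[0,0,-1]]).T
    T=np.c_[[np.cos(a),np.sin(a),0],[np.sin(a),-np.cos(a),0],[0,0,-1]]
    s=M.T@(np.array([x,y,z])/1000-p)*100; t=R.from_matrix(M.T@T).as_rotvec()
    print('shift',s.round(2),'turn',t.round(3),'rows',max(np.linalg.norm(s)/4.17,np.linalg.norm(t)/.125).round(1))
    return s,t
E
python3 - <<'E'
from h import *
D=np.load('top.npz'); c=cloud('top',D['d'])
for n in('top','side'):
    D=np.load(n+'.npz'); c=cloud(n,D['d']); z=c[...,2]
    for l,(x,y) in dict(w1=(408,-57),w2=(372,-172)).items():
        m=(z>.012)&(z<.035)&(np.hypot(c[...,0]*1000-x,c[...,1]*1000-y)<30); p=c[m]*1000; print(n,l,m.sum(),(p.max(0)+p.min(0))/2,np.ptp(p,axis=0))
    m=(np.hypot(c[...,0]*1000-462,c[...,1]*1000+117)<18); print('key',c[m][:,2].max(),np.median(c[m][:,2]))
go(463,102,300,17)
E
```

```text
top w1 99 [403.80602538 -50.78012251  21.83804579] [30.1617928  30.31690036 19.55882918]
top w2 90 [ 369.10798459 -167.30502596   22.51095639] [26.89547751 31.35596529 19.23545121]
key 0.019164129163636634 0.013156251318180878
side w1 170 [403.90447697 -54.74423698  20.50987638] [32.65500756 33.54621367 16.76272332]
side w2 216 [ 371.60395755 -170.94592571   21.37175497] [31.91694532 34.19434866 17.49913768]
key 0.016187014688045398 0.011739675997083698
shift [ 46.12 -51.51  10.46] turn [-0.002 -0.     0.153] rows 16.8
```

Request:
arm_command(
  plan=[
    [[46.1,-51.5,10.5,0,0,0.153],[46.1,-51.5,10.5,0,0,0.153],[46.1,-51.5,10.5,0,0,0.153],[46.1,-51.5,10.5,0,0,0.153],[46.1,-51.5,10.5,0,0,0.153],[46.1,-51.5,10.5,0,0,0.153],[46.1,-51.5,10.5,0,0,0.153],[46.1,-51.5,10.5,0,0,0.153],[46.1,-51.5,10.5,0,0,0.153],[46.1,-51.5,10.5,0,0,0.153],[46.1,-51.5,10.5,0,0,0.153],[46.1,-51.5,10.5,0,0,0.153]],
  ],
  gripper=-1,
)

```text
t: 1.1
tool_pos: [0.4082, -0.0857, 0.3291]
tool_rot: [3.107, 0.464, 0.001]
contact_force: [1.2, -0.9, 1.4]
opening: 0.0851
grip_force: 0.0
```

```bash
python3 - <<'E'
from h import *
go(463,102,260,17)
E
```

```text
shift [ 10.72 -16.36   6.91] turn [ 0. -0. -0.] rows 5.0
```

Request:
arm_command(
  plan=[
    [[10.7,-16.4,6.9,0,0,0],[10.7,-16.4,6.9,0,0,0],[10.7,-16.4,6.9,0,0,0],[10.7,-16.4,6.9,0,0,0],[10.7,-16.4,6.9,0,0,0],[10.7,-16.4,6.9,0,0,0],[10.7,-16.4,6.9,0,0,0],[10.7,-16.4,6.9,0,0,0]],
  ],
)

```text
t: 1.77
tool_pos: [0.4627, 0.1003, 0.2604]
tool_rot: [3.107, 0.465, -0.001]
contact_force: [0.2, -0.4, 0.0]
opening: 0.0855
grip_force: 0.0
```

```bash
python3 - <<'E'
from h import *
go(463,102,191,17)
im,d=load('top'); c=cloud('top',d); cv2.imwrite('pics/t1.png',cv2.resize(im[180:270,190:310],None,fx=5,fy=5,interpolation=2))
E
```

```text
shift [ 0.09 -0.16  6.94] turn [0.    0.001 0.001] rows 1.7
```

Request:
arm_command(
  plan=[
    [[0.1,-0.1,3.5,0,0,0],[0.1,-0.1,5.5,0,0,0],[0.1,-0.1,6.9,0,0,0],[0.1,-0.1,6.9,0,0,0],[0.1,-0.1,6.9,0,0,0]],
  ],
)

```text
t: 2.23
tool_pos: [0.4634, 0.1004, 0.1918]
tool_rot: [3.108, 0.461, -0.001]
contact_force: [0.1, -0.5, 0.7]
opening: 0.0857
grip_force: 0.0
```

Request:
arm_command(
  plan=[
    [[0,0,0,0,0,0],[0,0,0,0,0,0],[0,0,0,0,0,0],[0,0,0,0,0,0],[0,0,0,0,0,0],[0,0,0,0,0,0],[0,0,0,0,0,0],[0,0,0,0,0,0],[0,0,0,0,0,0],[0,0,0,0,0,0]],
  ],
  gripper=1,
  force=50,
)

```text
t: 3.07
tool_pos: [0.464, 0.1017, 0.1924]
tool_rot: [3.107, 0.465, 0.002]
contact_force: [-1.5, 1.0, 4.8]
opening: 0.0231
grip_force: 50.5
```

Request:
arm_command(
  plan=[
    [[0,0,-1,0,0,0],[0,0,-3,0,0,0],[0,0,-6,0,0,0],[0,0,-8,0,0,0],[0,0,-8,0,0,0],[0,0,-8,0,0,0]],
  ],
)

```text
t: 3.57
tool_pos: [0.4637, 0.1016, 0.2725]
tool_rot: [3.107, 0.465, 0.003]
contact_force: [0.2, -0.7, -2.0]
opening: 0.0236
grip_force: 49.8
```

```bash
python3 - <<'E'
from h import *
go(536.7,-139.2,240,73.35); o=get_obs(); print(o['contact_force'],o['opening'])
E
```

```text
shift [-0.07 25.17  3.27] turn [ 0.002 -0.002 -0.983] rows 7.9
[ 0.1675788  -0.71846249 -2.01665514] 0.02362708186917488
```

Request:
arm_command(
  plan=[
    [[0,3,0,0,0,-0.12],[0,6,0,0,0,-0.24],[0,9,0,0,0,-0.36],[0,12,0,0,0,-0.48],[0,15,0,0,0,-0.6],[0,18,0,0,0,-0.72],[0,21.5,0.5,0,0,-0.84],[0,24,1.5,0,0,-0.95],[0,25.2,3.2,0,0,-0.983],[0,25.2,3.2,0,0,-0.983],[0,25.2,3.2,0,0,-0.983],[0,25.2,3.2,0,0,-0.983]],
  ],
)

```text
t: 4.57
tool_pos: [0.5365, -0.1387, 0.2382]
tool_rot: [-2.518, -1.874, 0.002]
contact_force: [0.6, 0.4, -1.5]
opening: 0.0231
grip_force: 49.9
```

```bash
python3 - <<'E'
from h import *
go(536.7,-139.2,205.5,73.35)
P=[]
for n in('top','side'):
    im,d=load(n); 
    u=proj(n,[[.54,-.14,.06]])[0].astype(int); cr=im[u[1]-50:u[1]+50,u[0]-50:u[0]+50]; P.append(cv2.resize(cr,(400,400),interpolation=2))
cv2.imwrite('pics/s2.png',np.hstack(P))
E
```

```text
shift [-0.05  0.05  3.27] turn [-0.003 -0.001 -0.001] rows 0.8
```

View pics/s2.png

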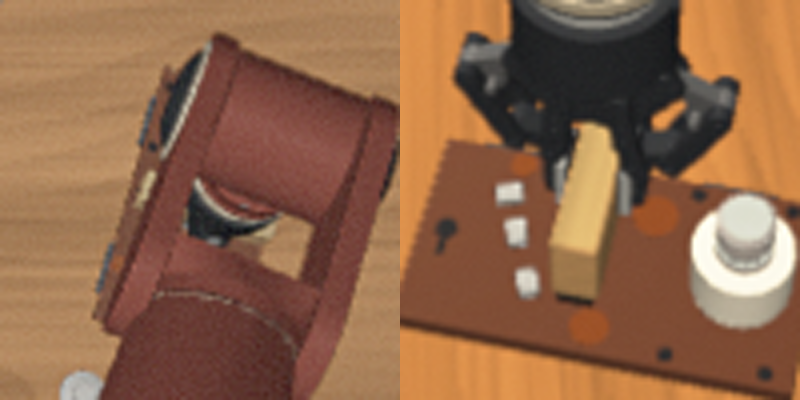

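The crop shows the block held level over the plate. The chips (510,193), (515,232) and (525,282) are in front of it and within its length.

Request:
arm_command(
  plan=[
    [[0,0,1.2,0,0,0],[0,0,2.2,0,0,0],[0,0,2.8,0,0,0],[0,0,3.1,0,0,0],[0,0,3.25,0,0,0],[0,0,3.25,0,0,0],[0,0,3.25,0,0,0]],
  ],
)

```text
t: 5.25
tool_pos: [0.5374, -0.1394, 0.2072]
tool_rot: [2.52, 1.876, 0.0]
contact_force: [-0.8, 0.9, -1.4]
opening: 0.0232
grip_force: 49.9
```

Request:
arm_command(
  plan=[
    [[0,-0.5,0.13,0,0,0],[0,-1.2,0.13,0,0,0],[0,-2,0.13,0,0,0],[0,-2.8,0.13,0,0,0],[0,-3.6,0.13,0,0,0],[0,-4.4,0.13,0,0,0],[0,-5.2,0.13,0,0,0],[0,-6,0.13,0,0,0],[0,-6.6,0.13,0,0,0]],
  ],
)

```text
t: 6.0
tool_pos: [0.473, -0.1201, 0.2058]
tool_rot: [-2.52, -1.876, 0.0]
contact_force: [0.3, 0.6, -1.5]
opening: 0.0233
grip_force: 50.0
```

Request:
arm_command(
  plan=[
    [[0,-0.6,0,0,0,0],[0,-1.2,0,0,0,0],[0,-1.8,0,0,0,0],[0,-2.4,0,0,0,0],[0,-3,0,0,0,0],[0,-3.5,0,0,0,0],[0,-3.7,0,0,0,0],[0,-3.7,0,0,0,0],[0,-3.7,0,0,0,0]],
  ],
)

```text
t: 6.75
tool_pos: [0.4386, -0.1098, 0.2059]
tool_rot: [2.52, 1.876, 0.0]
contact_force: [1.4, -0.2, -2.4]
opening: 0.0231
grip_force: 49.9
```

```bash
python3 - <<'E'
from h import *
im,d=load('side'); u=proj('side',[[.45,-.10,.02]])[0].astype(int); cv2.imwrite('pics/s3.png',cv2.resize(im[u[1]-50:u[1]+50,u[0]-60:u[0]+60],None,fx=6,fy=6,interpolation=2)); print(u)
E
```

```text
[199 283]
```

View pics/s3.png

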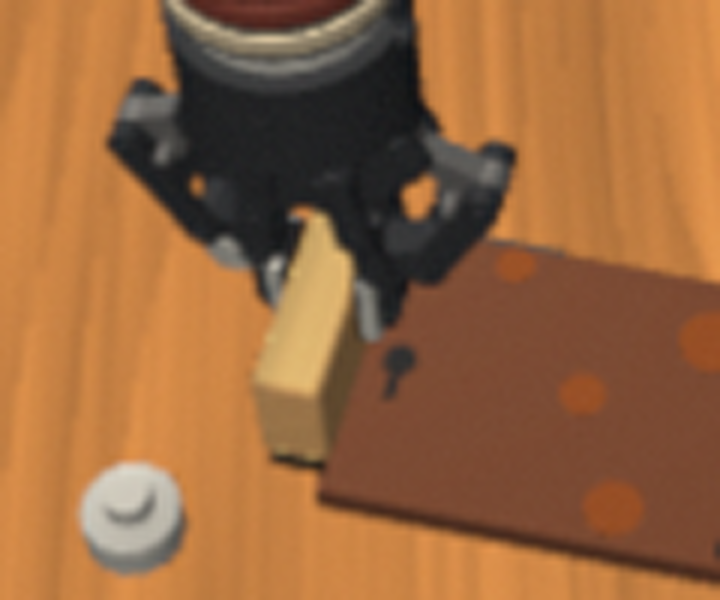

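The plate is bare now, and the block stands past its +x edge with the chips hidden behind it. I'll lift off and put the block back where it stood.

Request:
arm_command(
  plan=[
    [[0,0,-1.5,0,0,0],[0,0,-4,0,0,0],[0,0,-6,0,0,0],[0,0,-6,0,0,0]],
  ],
)

```text
t: 7.13
tool_pos: [0.4405, -0.1106, 0.2706]
tool_rot: [2.514, 1.871, 0.007]
contact_force: [1.2, 0.0, -1.3]
opening: 0.0231
grip_force: 50.0
```

```bash
python3 - <<'E'
from h import *
go(463,102,230,17);go(463,102,193,17)
E
```

```text
shift [21.02 -3.98  4.  ] turn [ 0.009 -0.003  0.983] rows 7.9
shift [21.02 -4.01  7.7 ] turn [ 0.009 -0.003  0.983] rows 7.9
```

Request:
arm_command(
  plan=[
    [[2,-0.4,0,0,0,0.1],[5,-1,0,0,0,0.22],[8,-1.5,0,0,0,0.34],[11,-2,0,0,0,0.46],[14,-2.6,0,0,0,0.58],[17,-3.2,0,0,0,0.7],[19.5,-3.7,0.5,0,0,0.82],[20.8,-3.9,2,0,0,0.93],[21,-4,3,0,0,0.983],[21,-4,3.4,0,0,0.983],[21,-4,3.4,0,0,0.983],[21,-4,3.4,0,0,0.983]],
  ],
)

```text
t: 8.13
tool_pos: [0.4604, 0.1024, 0.2312]
tool_rot: [3.107, 0.466, -0.002]
contact_force: [0.7, 1.2, -0.9]
opening: 0.0234
grip_force: 49.9
```

```bash
python3 - <<'E'
from h import *
go(463,102,193,17)
E
```

```text
shift [0.24 0.12 3.82] turn [-0.     0.001  0.001] rows 0.9
```

Request:
arm_command(
  plan=[
    [[0.2,0,1.5,0,0,0],[0.2,0,2.6,0,0,0],[0.2,0,3.3,0,0,0],[0.2,0,3.6,0,0,0],[0.2,0,3.7,0,0,0],[0.2,0,3.8,0,0,0],[0.2,0,3.8,0,0,0],[0.2,0,3.8,0,0,0]],
  ],
)

```text
t: 8.8
tool_pos: [0.4626, 0.1034, 0.1943]
tool_rot: [3.107, 0.465, 0.001]
contact_force: [-0.1, 0.6, -2.6]
opening: 0.0235
grip_force: 50.0
```

Request:
arm_command(
  plan=[
    [[0,0,0.05,0,0,0],[0,0,0.1,0,0,0],[0,0,0.15,0,0,0],[0,0,0.2,0,0,0],[0,0,0.2,0,0,0]],
  ],
)

```text
t: 9.22
tool_pos: [0.4626, 0.1034, 0.1924]
tool_rot: [3.107, 0.465, -0.0]
contact_force: [-2.9, -1.8, 4.4]
opening: 0.0232
grip_force: 50.7
```

Request:
arm_command(
  plan=[
    [[0,0,0,0,0,0],[0,0,0,0,0,0],[0,0,0,0,0,0],[0,0,0,0,0,0],[0,0,0,0,0,0],[0,0,0,0,0,0],[0,0,0,0,0,0],[0,0,0,0,0,0],[0,0,-3,0,0,0],[0,0,-7,0,0,0],[0,0,-11,0,0,0],[0,0,-13,0,0,0]],
  ],
  gripper=-1,
)

```text
t: 10.22
tool_pos: [0.4634, 0.1035, 0.3271]
tool_rot: [3.106, 0.464, 0.011]
contact_force: [1.2, -0.4, 0.8]
opening: 0.0852
grip_force: 0.0
```

```bash
python3 - <<'E'
from h import *
go(555,241.5,325,20.4); P=[]
for n,b in(('top',None),('side',None)):
    im,d=load(n); u=proj(n,[[.46,0,.02]])[0].astype(int); c=im[u[1]-75:u[1]+75,max(0,u[0]-100):u[0]+100]; P.append(cv2.resize(c,(400,300),interpolation=2))
cv2.imwrite('pics/s4.png',np.hstack(P))
E
```

```text
shift [ 12.8  -10.52   0.28] turn [ 0.002 -0.007 -0.059] rows 4.0
```

View pics/s4.png

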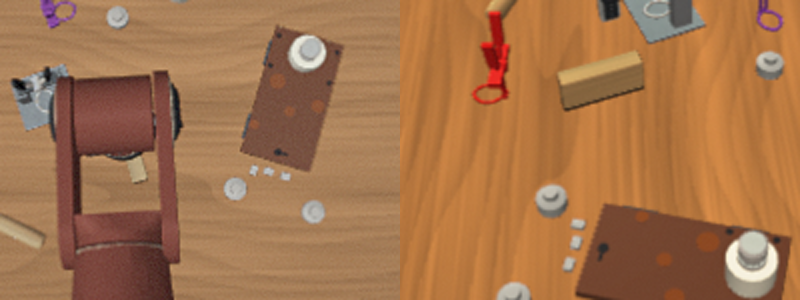

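The three chips lie on the bench in front of the plate, at (578,224), (575,242) and (568,264) in the side crop. The scraper stands on the bench. Next are the pliers.

Request:
arm_command(
  plan=[
    [[3.2,-2.6,0.3,0,0,-0.06],[6.4,-5.2,0.3,0,0,-0.06],[9.6,-7.9,0.3,0,0,-0.06],[12.2,-10,0.3,0,0,-0.06],[12.8,-10.5,0.3,0,0,-0.06],[12.8,-10.5,0.3,0,0,-0.06],[12.8,-10.5,0.3,0,0,-0.06],[12.8,-10.5,0.3,0,0,-0.06]],
  ],
)

```text
t: 10.98
tool_pos: [0.5534, 0.2403, 0.3177]
tool_rot: [3.091, 0.556, -0.003]
contact_force: [-0.1, -0.0, 0.6]
opening: 0.0855
grip_force: 0.0
```

```bash
python3 - <<'E'
from h import *
go(555.2,241.7,262,20.4); print(get_obs()['tool_pos'])
n='side'; im,d=load(n); c=cloud(n,d)*1000; m=(c[...,2]>105)&(c[...,2]<130)&(np.hypot(c[...,0]-555,c[...,1]-241)<40); print(m.sum(),cv2.minAreaRect(c[m][:,:2].astype(np.float32)))
u=proj(n,[[.555,.24,.1]])[0].astype(int); cv2.imwrite('pics/s5.png',cv2.resize(im[u[1]-40:u[1]+40,u[0]-50:u[0]+50],None,fx=6,fy=6,interpolation=2))
E
```

```text
shift [ 0.23 -0.07  5.57] turn [0.    0.002 0.   ] rows 1.3
[0.55338914 0.24029632 0.31769817]
94 ((554.5408325195312, 240.44638061523438), (13.542757034301758, 60.45408248901367), 19.999984741210938)
```

View pics/s5.png

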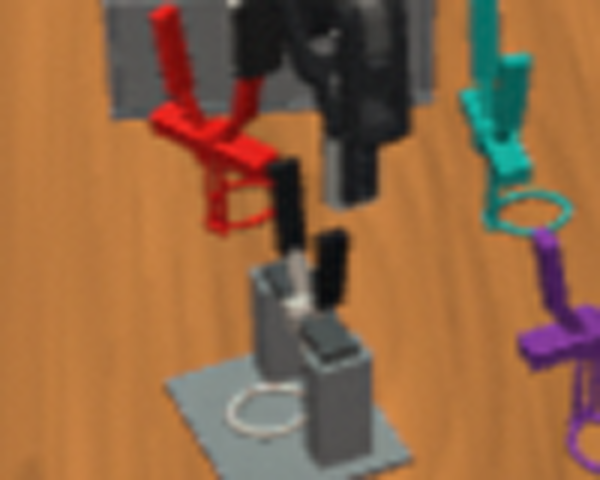

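The open fingers hang above the two black handles at (290,205) and (330,270), and the purple and red copies are clear of them. I'll descend and grip.

Request:
arm_command(
  plan=[
    [[0.2,-0.1,1.5,0,0,0],[0.2,-0.1,3.2,0,0,0],[0.2,-0.1,4.6,0,0,0],[0.2,-0.1,5.3,0,0,0],[0.2,-0.1,5.5,0,0,0],[0.2,-0.1,5.5,0,0,0],[0.2,-0.1,5.5,0,0,0]],
  ],
)

```text
t: 11.62
tool_pos: [0.5558, 0.2428, 0.2645]
tool_rot: [-3.092, -0.557, -0.002]
contact_force: [-1.1, -0.1, 0.9]
opening: 0.0854
grip_force: 0.0
```

Request:
arm_command(
  plan=[
    [[0,0,0,0,0,0],[0,0,0,0,0,0],[0,0,0,0,0,0],[0,0,0,0,0,0],[0,0,0,0,0,0],[0,0,0,0,0,0],[0,0,0,0,0,0],[0,0,0,0,0,0],[0,0,0,0,0,0],[0,0,0,0,0,0]],
  ],
  gripper=1,
  force=25,
)

```text
t: 12.45
tool_pos: [0.5574, 0.2434, 0.2684]
tool_rot: [-3.091, -0.558, -0.012]
contact_force: [-1.6, -0.8, 11.3]
opening: 0.0351
grip_force: 26.4
```

Request:
arm_command(
  plan=[
    [[0,0,-0.3,0,0,0],[0,0,-0.8,0,0,0],[0,0,-1.5,0,0,0],[0,0,-2.5,0,0,0],[0,0,-4,0,0,0],[0,0,-5.5,0,0,0],[0,0,-7,0,0,0],[0,0,-8.5,0,0,0],[0,0,-9.5,0,0,0],[0,0,-10,0,0,0],[0,0,-10,0,0,0],[0,0,-10,0,0,0]],
  ],
)

```text
t: 13.45
tool_pos: [0.5554, 0.2428, 0.3633]
tool_rot: [3.092, 0.558, -0.002]
contact_force: [0.4, 0.0, -3.2]
opening: 0.0351
grip_force: 26.0
```

Request:
arm_command(
  plan=[
    [[0,0,0,0,0,0],[0,0,0,0,0,0],[0,0,0,0,0,0],[0,0,0,0,0,0]],
  ],
  force=50,
)

```text
t: 13.78
tool_pos: [0.5555, 0.2428, 0.363]
tool_rot: [3.092, 0.557, -0.002]
contact_force: [-1.1, 0.3, -1.9]
opening: 0.0335
grip_force: 54.8
```

```bash
python3 - <<'E'
from h import *
P=[]; o=get_obs(); print(o['tool_pos'],o['opening'],o['tool_rot'])
for n in('top','side'):
    im,d=load(n); u=proj(n,[[.55,.24,.14]])[0].astype(int); P.append(cv2.resize(im[u[1]-40:u[1]+40,u[0]-40:u[0]+40],(400,400),interpolation=2))
cv2.imwrite('pics/s6.png',np.hstack(P))
E
```

```text
[0.55549642 0.24282687 0.36300393] 0.03349539873764287 [ 3.09158186e+00  5.57426442e-01 -2.09644718e-03]
```

View pics/s6.png

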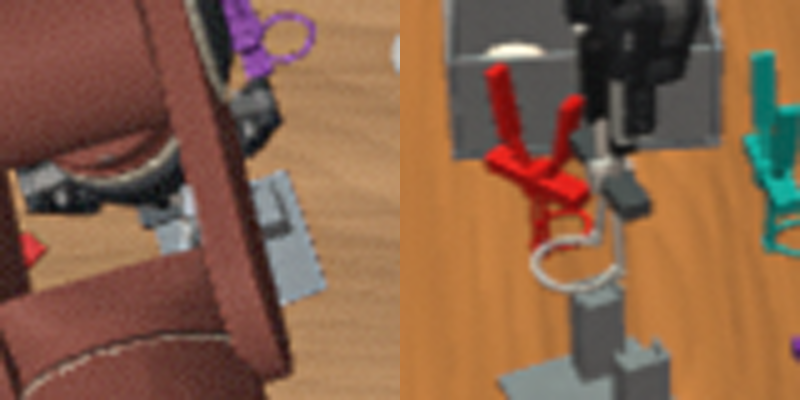

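The side crop shows the pliers out of the rest, upright, with the ring round and spread at (580,262). Next I'll measure the ring against the tool, and the stub top, in the same camera.

```bash
cat >> h.py <<'E'
from scipy.optimize import least_squares
def circ(p,r=None):
    f=lambda v:np.hypot(p[:,0]-v[0],p[:,1]-v[1])-(v[2] if r is None else r)
    s=least_squares(f,[*p.mean(0),19.],loss='soft_l1',f_scale=1.); return s.x,np.abs(f(s.x)).mean()
def grab(n='side',k=4):
    a=[get_image(n) for _ in range(k)]; return np.mean([x[0] for x in a],0),np.median([x[1] for x in a],0)
def ring(im,d,n='side',dz=256.4,zt=9):
    o=get_obs(); M=R.from_rotvec(o['tool_rot']).as_matrix(); t=np.array(o['tool_pos'])*1000
    zr=t[2]-dz; e=t-19*M[:,0]; c=cloud(n,d.astype(float))*1000
    m=(abs(c[...,2]-zr)<zt)&(np.hypot(c[...,0]-e[0],c[...,1]-e[1])<28)
    v,u=np.nonzero(m); q=plane(n,np.c_[u,v],zr/1000)*1000; w=(q[:,:2]-t[:2])@M[:2,:2]
    return m,c[m],q,w,e,zr
def stub(im,d,n='side'):
    c=cloud(n,d.astype(float))*1000; m=(c[...,2]>71.5)&(c[...,2]<78)&(np.hypot(c[...,0]-608,c[...,1]+163)<25)
    v,u=np.nonzero(m); q=plane(n,np.c_[u,v],.074)*1000; return c[m],q
E
python3 - <<'E'
from h import *
im,d=grab('side'); c,q=stub(im,d)
for l,p in(('cloud',c),('cast',q)): print('stub',l,len(p),p.mean(0).round(1),((p.max(0)+p.min(0))/2).round(1),np.ptp(p,axis=0).round(1),cv2.minEnclosingCircle(p[:,:2].astype(np.float32)))
m,c,q,w,e,zr=ring(im,d); print('ring z',zr,np.percentile(c[:,2],[5,25,50,75,95]).round(1),'exp',e.round(1),len(w))
print('world cast',circ(q[:,:2]),'tool frame',circ(w), 'range',w.min(0),w.max(0))
im,d=grab('top'); c,q=stub(im,d,'top')
for l,p in(('cloud',c),('cast',q)): print('top stub',l,len(p),p.mean(0).round(1),((p.max(0)+p.min(0))/2).round(1),np.ptp(p,axis=0).round(1))
E
```

```text
stub cloud 162 [ 607.8 -164.5   73.7] [ 608.  -164.    73.6] [28.4 29.4  4.1] ((608.0363159179688, -163.44940185546875), 15.243770599365234)
stub cast 162 [ 607.7 -164.7   74. ] [ 607.7 -165.4   74. ] [28.4 29.4  0. ] ((607.7982788085938, -164.86289978027344), 15.22702693939209)
ring z 107.38875667943739 [106.6 107.7 108.6 109.6 114.1] exp [537.8 236.2 363.8] 74
world cast (array([535.30402968, 235.30066531,  20.13867023]), np.float64(1.9495327266327482)) tool frame (array([-2.16847423e+01, -1.66574958e-02,  2.01386702e+01]), np.float64(1.9495327271957956)) range [-43.52793203 -21.06891587] [ 0.79736212 21.17157707]
top stub cloud 79 [ 607.2 -161.9   74.3] [ 608.2 -162.2   74.6] [27.5 26.9  6.2]
top stub cast 79 [ 607.2 -162.    74. ] [ 608.  -162.2   74. ] [27.2 27.   0. ]
```

```bash
python3 - <<'E'
from h import *
go(611.8,-142.8,368,80)
E
```

```text
shift [-8.21 38.1  -0.41] turn [ 0.    -0.    -1.039] rows 9.3
```

Request:
arm_command(
  plan=[
    [[-0.4,2,-0.4,0,0,-0.05],[-1.2,5,-0.4,0,0,-0.14],[-2,8.5,-0.4,0,0,-0.24],[-2.8,12,-0.4,0,0,-0.34],[-3.5,15.5,-0.4,0,0,-0.44],[-4.3,19,-0.4,0,0,-0.54],[-5,22.5,-0.4,0,0,-0.64],[-5.8,26,-0.4,0,0,-0.74],[-6.6,29.5,-0.4,0,0,-0.83],[-7.2,32.5,-0.4,0,0,-0.91],[-7.7,35,-0.4,0,0,-0.98],[-8,37,-0.4,0,0,-1.02]],
  ],
)

```text
t: 15.28
tool_pos: [0.6099, -0.1341, 0.3679]
tool_rot: [2.424, 1.997, -0.0]
contact_force: [0.3, 0.6, -2.6]
opening: 0.0331
grip_force: 54.8
```

Request:
arm_command(
  plan=[
    [[-0.7,0.6,0,0,0,-0.02],[-0.7,0.6,0,0,0,-0.02],[-0.7,0.6,0,0,0,-0.02],[-0.7,0.6,0,0,0,-0.02]],
  ],
)

```text
t: 15.62
tool_pos: [0.6143, -0.1391, 0.3677]
tool_rot: [-2.405, -2.02, -0.0]
contact_force: [-0.1, -0.2, -2.8]
opening: 0.0336
grip_force: 54.8
```

```bash
python3 - <<'E'
from h import *
go(611.8,-142.8,368,80); o=get_obs(); print(o['tool_pos'],o['opening'],o['contact_force'])
im,d=grab('side'); m,c,q,w,e,zr=ring(im,d); print('ring z',zr,np.percentile(c[:,2],[5,25,50,75,95]).round(1),'exp',e.round(1),len(w))
for k in (None,19): print(circ(q[:,:2],k),circ(w,k),w.min(0),w.max(0))
c,q=stub(im,d); print(len(c),c.mean(0),(c.max(0)+c.min(0))/2,np.ptp(c,axis=0))
cv2.imwrite('pics/r7.png',0*im); u=proj('side',[[.608,-.16,.09]])[0].astype(int); cv2.imwrite('pics/r7.png',cv2.resize(im[u[1]-40:u[1]+40,u[0]-50:u[0]+50].astype(np.uint8),None,fx=7,fy=7,interpolation=2))
E
```

```text
shift [-0.4  -0.18 -0.03] turn [-0.001 -0.     0.001] rows 0.1
[ 0.61430122 -0.13913082  0.36765351] 0.03360845188070442 [-0.0521503  -0.18284478 -2.79504077]
ring z 111.47334891161802 [111.6 112.7 113.4 114.  116.1] exp [ 611.1 -157.6  367.9] 117
(array([ 610.92684059, -160.86619999,   19.7442647 ]), np.float64(1.4477560810828607)) (array([-22.24741509,   0.42665243,  19.74426468]), np.float64(1.4477560690189337)) [-43.59234586 -19.47192584] [-1.62572126 20.36854197]
(array([ 610.85614109, -161.25023953,   19.        ]), np.float64(1.563793804844739)) (array([-22.63786288,   0.4231013 ,  19.        ]), np.float64(1.5637939579395737)) [-43.59234586 -19.47192584] [-1.62572126 20.36854197]
140 [ 607.48868743 -166.04735367   73.75652124] [ 607.99519542 -164.32775747   73.66094032] [28.23500943 28.27375179  4.27024233][ WARN:0@1.347] global loadsave.cpp:1063 imwrite_ Unsupported depth image for selected encoder is fallbacked to CV_8U.
```

View pics/r7.png

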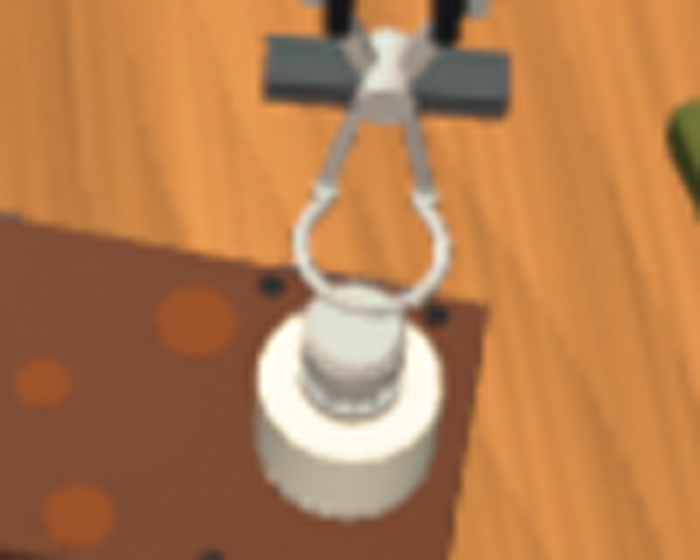

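The ring hangs at (372,245) in the crop, round and level, with the stub's top below it at (355,315). I'll correct the offset and come down to just above the top.

Request:
arm_command(
  plan=[
    [[-0.2,-0.1,0.4,0,0,0],[-0.36,-0.25,1,0,0,0],[-0.36,-0.25,1.6,0,0,0],[-0.36,-0.25,2.2,0,0,0],[-0.36,-0.25,2.7,0,0,0],[-0.36,-0.25,3,0,0,0],[-0.36,-0.25,3,0,0,0],[-0.36,-0.25,3,0,0,0]],
  ],
)

```text
t: 16.48
tool_pos: [0.6113, -0.1429, 0.3375]
tool_rot: [-2.406, -2.02, 0.0]
contact_force: [0.6, -0.3, -2.9]
opening: 0.0339
grip_force: 54.8
```

```bash
python3 - <<'E'
from h import *
o=get_obs(); print(o['tool_pos'],o['opening'],o['contact_force'])
im,d=grab('side',6); c=cloud('side',d.astype(float))*1000; 
m,cc,q,w,e,zr=ring(im,d,dz=255.8,zt=6); k=cc[:,2]>zr-2; q=q[k];w=w[k];cc=cc[k]
print('ring z',zr,np.percentile(cc[:,2],[5,25,50,75,95]).round(1),len(w)); rr=np.hypot(*(w-[-22.2,.3]).T); k=rr>14; 
for r in (None,19): print(circ(q[k,:2],r),circ(w[k],r))
A=np.c_[w[k]-[-22,0],np.ones(k.sum())]; print('tilt',np.linalg.lstsq(A,cc[k,2],rcond=None)[0])
u=proj('side',[[.608,-.162,.08]])[0].astype(int); cv2.imwrite('pics/r8.png',cv2.resize(im[u[1]-25:u[1]+25,u[0]-30:u[0]+30].astype(np.uint8),None,fx=12,fy=12,interpolation=2)); print(u)
E
```

```text
[ 0.611329   -0.14292333  0.33745516] 0.03387049464130784 [ 0.61897373 -0.30279909 -2.89625542]
ring z 82.43980380337723 [82.1 83.  83.6 84.1 85. ] 113
(array([ 608.30038357, -165.82888738,   19.73288033]), np.float64(1.362644674545924)) (array([-23.08745405,   0.86754308,  19.73287725]), np.float64(1.3626446854673226))
(array([ 608.22712206, -166.23758773,   19.        ]), np.float64(1.46050952007512)) (array([-23.50260299,   0.8661351 ,  19.        ]), np.float64(1.46050942054108))
tilt [ 2.11817487e-02 -1.55935917e-03  8.37295640e+01]
[280 288]
```

View pics/r8.png

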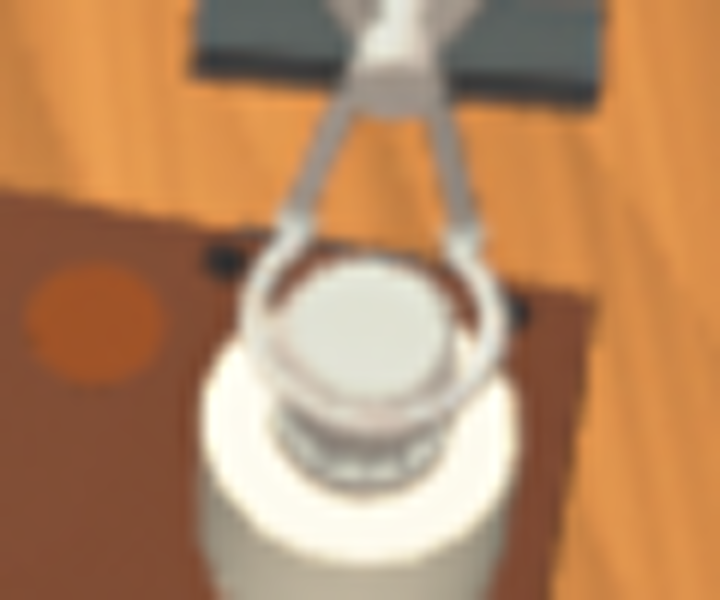

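The crop shows the ring at (375,318), just above the stub's top face at (368,328). I'll take edge profiles in numbers to refine the centring.

```bash
python3 - <<'E'
from h import *
def prof(im,P):
    u=proj('side',np.array(P)/1000.).astype(np.float32); return cv2.remap(im.astype(np.float32),u[None,:,0],u[None,:,1],cv2.INTER_CUBIC)[0].mean(-1).round().astype(int)
S=np.load('side.npz')['im']
ys=np.arange(-190,-138,1.); xs=np.arange(582,636,1.)
print('stub y z74',list(zip(ys.astype(int),prof(S,[(608,y,74) for y in ys]))))
print('stub x z74',list(zip(xs.astype(int),prof(S,[(x,-164,74) for x in xs]))))
im,d=grab('side',4)
ys=np.arange(-195,-170,1.)
print('ring y',list(zip(ys.astype(int),prof(im,[(608,y,82.4) for y in ys]))))
xs=np.arange(580,638,1.)
print('ring x',list(zip(xs.astype(int),prof(im,[(x,-166,82.4) for x in xs]))))
ys=np.arange(-180,-140,1.); print('now stub y',list(zip(ys.astype(int),prof(im,[(608,y,74) for y in ys]))))
E
```

```text
stub y z74 [(np.int64(-190), np.int64(145)), (np.int64(-189), np.int64(165)), (np.int64(-188), np.int64(162)), (np.int64(-187), np.int64(145)), (np.int64(-186), np.int64(128)), (np.int64(-185), np.int64(117)), (np.int64(-184), np.int64(110)), (np.int64(-183), np.int64(113)), (np.int64(-182), np.int64(118)), (np.int64(-181), np.int64(119)), (np.int64(-180), np.int64(125)), (np.int64(-179), np.int64(134)), (np.int64(-178), np.int64(145)), (np.int64(-177), np.int64(156)), (np.int64(-176), np.int64(164)), (np.int64(-175), np.int64(174)), (np.int64(-174), np.int64(181)), (np.int64(-173), np.int64(187)), (np.int64(-172), np.int64(191)), (np.int64(-171), np.int64(193)), (np.int64(-170), np.int64(193)), (np.int64(-169), np.int64(192)), (np.int64(-168), np.int64(193)), (np.int64(-167), np.int64(192)), (np.int64(-166), np.int64(192)), (np.int64(-165), np.int64(191)), (np.int64(-164), np.int64(190)), (np.int64(-163), np.int64(190)), (np.int64(-162), np.int64(189)), (np.int64(-161), np.int64(190)), (np.int64(-160), np.int64(190)), (np.int64(-159), np.int64(189)), (np.int64(-158), np.int64(188)),
[... 5668 characters left out ...]
(220)), (np.int64(-161), np.int64(220)), (np.int64(-160), np.int64(220)), (np.int64(-159), np.int64(220)), (np.int64(-158), np.int64(220)), (np.int64(-157), np.int64(220)), (np.int64(-156), np.int64(221)), (np.int64(-155), np.int64(222)), (np.int64(-154), np.int64(223)), (np.int64(-153), np.int64(224)), (np.int64(-152), np.int64(229)), (np.int64(-151), np.int64(217)), (np.int64(-150), np.int64(186)), (np.int64(-149), np.int64(151)), (np.int64(-148), np.int64(125)), (np.int64(-147), np.int64(115)), (np.int64(-146), np.int64(115)), (np.int64(-145), np.int64(129)), (np.int64(-144), np.int64(144)), (np.int64(-143), np.int64(149)), (np.int64(-142), np.int64(150)), (np.int64(-141), np.int64(151))]
```

Request:
arm_command(
  plan=[
    [[0.1,-0.02,0,0,0,0],[0.2,-0.05,0.1,0,0,0],[0.2,-0.05,0.2,0,0,0],[0.2,-0.05,0.3,0,0,0],[0.2,-0.05,0.4,0,0,0],[0.2,-0.05,0.5,0,0,0],[0.2,-0.05,0.5,0,0,0],[0.2,-0.05,0.5,0,0,0]],
  ],
)

```text
t: 17.65
tool_pos: [0.6112, -0.1409, 0.3327]
tool_rot: [-2.406, -2.02, 0.0]
contact_force: [-1.0, -0.3, -1.9]
opening: 0.0335
grip_force: 54.8
```

```bash
cat >> h.py <<'E'
def prof(im,P):
    u=proj('side',np.array(P)/1000.).astype(np.float32); return cv2.remap(im.astype(np.float32),u[None,:,0],u[None,:,1],cv2.INTER_CUBIC)[0].mean(-1).round().astype(int)
E
python3 - <<'E'
from h import *
o=[get_obs() for _ in range(3)][-1]; print(o['tool_pos'],o['opening'],o['contact_force'])
im,d=grab('side',5)
zr=77.5; c=cloud('side',d.astype(float))*1000
rr=np.hypot(c[...,0]-608,c[...,1]+164); m=(rr>17)&(rr<23)&(abs(c[...,2]-zr)<5); cc=c[m]; print(m.sum(),np.percentile(cc[:,2],[10,50,90]),circ(cc[:,:2],19),circ(cc[:,:2]))
ys=np.arange(-192,-168); print('front',list(zip(ys.tolist(),prof(im,[(608,y,zr) for y in ys]).tolist())))
xs=np.r_[582:600,616:634]; print('x',list(zip(xs.tolist(),prof(im,[(x,-164,zr) for x in xs]).tolist())))
E
```

```text
[ 0.61116456 -0.14086941  0.33265833] 0.033469075675648295 [-1.02606479 -0.31070797 -1.88841356]
107 [77.0352802  78.32752317 79.37500088] (array([ 607.69489383, -164.82371768,   19.        ]), np.float64(1.2138115944589405)) (array([ 607.74971404, -164.52138563,   19.63266484]), np.float64(1.1206080205918931))
front [(-192, 171), (-191, 193), (-190, 190), (-189, 171), (-188, 144), (-187, 124), (-186, 122), (-185, 140), (-184, 172), (-183, 199), (-182, 218), (-181, 212), (-180, 200), (-179, 194), (-178, 194), (-177, 201), (-176, 212), (-175, 219), (-174, 221), (-173, 223), (-172, 223), (-171, 222), (-170, 222), (-169, 222)]
x [(582, 82), (583, 83), (584, 85), (585, 104), (586, 126), (587, 168), (588, 202), (589, 216), (590, 208), (591, 223), (592, 240), (593, 238), (594, 225), (595, 218), (596, 216), (597, 217), (598, 220), (599, 221), (616, 221), (617, 221), (618, 220), (619, 217), (620, 196), (621, 168), (622, 143), (623, 131), (624, 143), (625, 172), (626, 209), (627, 221), (628, 191), (629, 138), (630, 89), (631, 59), (632, 47), (633, 53)]
```

Request:
arm_command(
  plan=[
    [[0,0,0.1,0,0,0],[0,0,0.2,0,0,0],[0,0,0.3,0,0,0],[0,0,0.4,0,0,0],[0,0,0.5,0,0,0],[0,0,0.5,0,0,0],[0,0,0.5,0,0,0]],
  ],
)

```text
t: 18.48
tool_pos: [0.6112, -0.1408, 0.3277]
tool_rot: [-2.406, -2.02, 0.0]
contact_force: [-0.4, -0.7, -1.9]
opening: 0.0334
grip_force: 54.8
```

Request:
arm_command(
  plan=[
    [[0,0,0.1,0,0,0],[0,0,0.2,0,0,0],[0,0,0.3,0,0,0],[0,0,0.4,0,0,0],[0,0,0.5,0,0,0],[0,0,0.5,0,0,0],[0,0,0.5,0,0,0]],
  ],
)

```text
t: 19.07
tool_pos: [0.6112, -0.1408, 0.3227]
tool_rot: [-2.406, -2.02, 0.0]
contact_force: [-0.2, -0.1, -2.4]
opening: 0.0336
grip_force: 54.8
```

```bash
python3 - <<'E'
from h import *
o=get_obs(); print(o['tool_pos'],o['contact_force'],o['wrist_torque'])
im,d=grab('side',5); zr=67.3
ys=np.arange(-195,-172); print('front',list(zip(ys.tolist(),prof(im,[(608,y,zr) for y in ys]).tolist())))
xs=np.r_[582:596,620:634]; print('x',list(zip(xs.tolist(),prof(im,[(x,-164,zr) for x in xs]).tolist())))
E
```

```text
[ 0.61116653 -0.14083781  0.32267391] [-0.1668499  -0.06407728 -2.42219324] [0.01294426 0.03254649 0.03049904]
front [(-195, 247), (-194, 247), (-193, 249), (-192, 252), (-191, 245), (-190, 233), (-189, 206), (-188, 175), (-187, 153), (-186, 149), (-185, 160), (-184, 179), (-183, 195), (-182, 195), (-181, 179), (-180, 161), (-179, 147), (-178, 139), (-177, 140), (-176, 149), (-175, 159), (-174, 171), (-173, 184)]
x [(582, 113), (583, 156), (584, 210), (585, 246), (586, 241), (587, 231), (588, 227), (589, 221), (590, 215), (591, 213), (592, 219), (593, 211), (594, 189), (595, 180), (620, 198), (621, 181), (622, 177), (623, 198), (624, 220), (625, 228), (626, 227), (627, 226), (628, 203), (629, 162), (630, 116), (631, 94), (632, 82), (633, 82)]
```

Request:
arm_command(
  plan=[
    [[0,0,0.15,0,0,0],[0,0,0.3,0,0,0],[0,0,0.45,0,0,0],[0,0,0.6,0,0,0],[0,0,0.75,0,0,0],[0,0,0.9,0,0,0],[0,0,0.9,0,0,0],[0,0,0.9,0,0,0]],
  ],
)

```text
t: 19.98
tool_pos: [0.6112, -0.1408, 0.3136]
tool_rot: [-2.406, -2.02, 0.0]
contact_force: [-0.0, 0.2, -2.9]
opening: 0.0332
grip_force: 54.8
```

```bash
python3 - <<'E'
from h import *
o=get_obs(); print(o['tool_pos'],o['contact_force'],o['wrist_torque'])
im,d=grab('side',5); zr=58.3; c=cloud('side',d.astype(float))*1000
rr=np.hypot(c[...,0]-608,c[...,1]+163.5); m=(rr>17)&(rr<22)&(abs(c[...,2]-zr)<5)&(c[...,2]>54); cc=c[m]; print(m.sum(),np.percentile(cc[:,2],[10,30,50,70,90]))
m=(rr>22)&(rr<25)&(abs(c[...,2]-46)<4)&(c[...,1]<-163); print('roller z',np.median(c[m][:,2]))
ys=np.arange(-190,-172); print('front',list(zip(ys.tolist(),prof(im,[(608,y,zr) for y in ys]).tolist())))
E
```

```text
[ 0.6111629  -0.14082368  0.31360631] [-0.02643281  0.18121976 -2.86330303] [ 0.05196402 -0.03118201  0.02329718]
90 [57.85243785 58.76269606 59.27953915 59.79378296 60.55279602]
roller z 45.73183939069181
front [(-190, 248), (-189, 250), (-188, 246), (-187, 241), (-186, 227), (-185, 207), (-184, 194), (-183, 198), (-182, 211), (-181, 220), (-180, 219), (-179, 200), (-178, 172), (-177, 146), (-176, 136), (-175, 132), (-174, 133), (-173, 139)]
```

Request:
arm_command(
  plan=[
    [[0,0,0.1,0,0,0],[0,0,0.2,0,0,0],[0,0,0.22,0,0,0],[0,0,0.22,0,0,0],[0,0,0.22,0,0,0],[0,0,0.22,0,0,0],[0,0,0.22,0,0,0]],
  ],
)

```text
t: 20.82
tool_pos: [0.6112, -0.1409, 0.3117]
tool_rot: [2.406, 2.02, 0.0]
contact_force: [0.3, 0.5, -2.9]
opening: 0.0334
grip_force: 54.8
```

```bash
python3 - <<'E'
from h import *
im,d=grab('side',5); zr=56.1; c=cloud('side',d.astype(float))*1000
rr=np.hypot(c[...,0]-608,c[...,1]+163.5); m=(rr>18)&(rr<22)&(c[...,2]>53)&(c[...,2]<61); cc=c[m]; print(m.sum(),np.percentile(cc[:,2],[10,30,50,70,90]),circ(cc[:,:2],19))
for y in(-172,-164,-158):
  xs=np.r_[582:596,618:634]; print('x',y,list(zip(xs.tolist(),prof(im,[(x,y,zr) for x in xs]).tolist())))
o=get_obs(); print(o['tool_pos'],o['contact_force'],o['wrist_torque'],o['opening'],o['t'],np.abs(o['dq']).max())
# overview of other things: chips on the bench, weights
z=c[...,2]
for l,p in dict(w1=(404,-53),w2=(370,-169),w0=(666,122)).items():
    k=(z>12)&(z<35)&(np.hypot(c[...,0]-p[0],c[...,1]-p[1])<28); print(l,k.sum(),(c[k].max(0)+c[k].min(0)).round()/2)
E
```

```text
79 [55.87524485 56.60780593 56.95671184 57.36185478 58.2198855 ] (array([ 607.70692994, -165.08067139,   19.        ]), np.float64(1.0579108407126738))
x -172 [(582, 199), (583, 240), (584, 247), (585, 253), (586, 250), (587, 246), (588, 239), (589, 230), (590, 223), (591, 220), (592, 214), (593, 190), (594, 168), (595, 166), (618, 158), (619, 169), (620, 188), (621, 204), (622, 222), (623, 231), (624, 230), (625, 218), (626, 210), (627, 209), (628, 222), (629, 242), (630, 245), (631, 229), (632, 187), (633, 141)]
x -164 [(582, 175), (583, 237), (584, 261), (585, 251), (586, 245), (587, 235), (588, 226), (589, 220), (590, 215), (591, 215), (592, 224), (593, 224), (594, 204), (595, 172), (618, 179), (619, 169), (620, 158), (621, 149), (622, 142), (623, 157), (624, 188), (625, 216), (626, 224), (627, 227), (628, 221), (629, 226), (630, 243), (631, 229), (632, 191), (633, 142)]
x -158 [(582, 96), (583, 127), (584, 173), (585, 217), (586, 249), (587, 246), (588, 236), (589, 232), (590, 218), (591, 196), (592, 184), (593, 198), (594, 201), (595, 185), (618, 224), (619, 225), (620, 215), (621, 202), (622, 186), (623, 174), (624, 176), (625, 189), (626, 205), (627, 216), (628, 224), (629, 223), (630, 194), (631, 153), (632, 113), (633, 94)]
[ 0.61118465 -0.14085898  0.31163116] [-0.92675001  0.31599466 -1.81266884] [ 0.07494632  0.00168412 -0.03552408] 0.033274166760182244 21.0667 0.0016106736930438033
w1 171 [404.  -55.   19.5]
w2 220 [ 371.5 -171.    20.5]Traceback (most recent call last):
  File "<stdin>", line 10, in <module>
    return umr_maximum(a, axis, None, out, keepdims, initial, where)
ValueError: zero-size array to reduction operation maximum which has no identity
```

```bash
python3 -c "from station import finish_job; print(finish_job())"
```

```text
the job is handed in; nothing more can be done
None
```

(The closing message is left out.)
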